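# Slide a printing block along its bed into the locating notches

### The job

Two carved printing blocks stand on the rails of the wooden printing bed. With the fingertips, push the larger, square block along the rails towards the middle of the bed until it drops into its locating notches and sits down level, then let go and leave it there. Do not lift the block or shove on hard once it has dropped, and leave the half-length block and the things around the bed where they are.

Things in the scene. Friction and masses are not known exactly. Their poses are not given: they have to be found in the camera images.
- bed: Fixed wooden bed on the work surface, 150 mm (x) by 510 mm (y). Origin: centre of its underside, z up. Rails run along its y axis, full length: four strips on an 18 mm base plank, tops 26 mm above the origin. On each long side a guide wall 12 mm wide, inner faces at x = +-56 mm, tops 46 mm above the origin; both ends are open.
- bed_seat (a point): Point at the middle of the bed, 18 mm above its origin, axes as the bed's: the seated block's origin lies here, within about 2.5 mm along y. Notches 8 mm deep, 19 mm long, square-sided, cut across the strips: in the inner strips (x = +-21 mm) at y = +42 mm, in the outer (x = +-45 mm) at y = -42 mm. From either end, the feet fall into all four at once and only here.
- block: Larger printing block, loose, wood, 0.2 to 0.45 kg, 110 x 110 mm from above, flower carved on top. Origin: centre of the underside of its four feet (12 mm high); slab from 12 to 32 mm above it. Axes parallel to the bed's. Starts on the rails (origin 26 mm above the bed's), 115 to 180 mm from the middle on the + or - y side of the bed; seated it is 8 mm lower. 1 mm play to each guide wall.
- block_top (a point): Centre of the top face of the larger block, 32 mm above its origin. Sliding the block takes 1 to 6 N at its outer end face; in the notches it stops dead: feel for it slowly. Its slab's end faces span 38 to 58 mm above the bed's origin on the rails and 30 to 50 mm when seated.
- half_block: The half-length printing block, loose, wood, 110 mm (x) by 52 mm (y) seen from above, 32 mm high on two cross battens. Origin: centre of the underside. It stands on the rails on the other side of the middle and must stay there.
- bowl: White ceramic bowl standing on the work surface beyond the bed (its +x side), 84 mm across, 42 mm high; origin: centre of its foot. To be left alone.
- jar: Amber glass jar with a white lid beyond the bed, 52 mm across, 62 mm high; origin: centre of its underside. To be left alone.
- baren: Round wooden rubbing pad with a grip bar beyond the bed, 96 mm across, 23 mm high; origin: centre of its underside. To be left alone.
Not all that is in view belongs to the job. What is shaped like the block but pink or turquoise is not meant.

How it is judged:
By the outcome, as a careful person would: the job done as asked, in the order asked, and still so for the second after the job is handed in, with the robot touching nothing.
It also fails if it takes over 40 s, if anything falls off the work surface, if the arm or the gripper's body presses on something with over 40 N, if the wrist force passes 120 N, or if a joint passes its speed limit or range.

### The arm

A 6-joint arm with a two-finger parallel gripper is mounted at the origin on the work surface. World frame = base frame: x ahead of the robot, y to its left, z up, the work surface at z = 0. Lengths are in m, angles in rad, forces in N, time in s.
With the tool pointing down it reaches from about 0.35 to 0.775 m from the base axis. Payload 5.5 kg.
Tool frame: the origin (TCP) lies on the centre line of the jaws, within the pads' length; the fingertips stand 11 mm ahead of it and the grasp point (between the pads) lies 8 mm behind it; z points along the fingers, y is the line along which they close (so a half turn about z gives the same grasp; the last joint's range is limited). The gripper opens to 85 mm and grips with 20 to 120 N. Pads are 22 mm wide; open, the fingers measure 114 mm over their backs; the gripper's body (76 mm by 85 mm) begins 54 mm behind the grasp point. The pads swing forward as they close: fully open they stand 13 mm farther back than shut.
Start: joints at [-1.474, 0.313, 0.046, 1.304, 0, 1.431], TCP at [0.135, -0.559, 0.242] pointing down, gripper open.
Joint ranges: [-2.76, 2.76], [-0.86, 1.69], [-1.03, 1.26], [-2.2, 2.34], [-1.47, 1.5], [-3.14, 3.14]. Speed limits (rad/s): [2.57, 2.57, 3.14, 3.14, 3.14, 3.14].

### API

Orientations are given as a unit quaternion [w, x, y, z].
In Python, from workcell import get_state, eyes, env gives the robot as it stands.
- The arm moves only by the shell command python3 -m inch 'ROWS' [OPENING] [FORCE]. ROWS is JSON, one flat list of numbers, 4 for each row, row after row: the shift along the tool's x, y, z in cm, then the turn about the tool's z in rad. A call has exactly 5 rows; each row shifts and turns the commanded pose from where the row before left it, along the tool's axes as they then stand; what a row does not reach is not made up. A row lasts 1/12 s, in which the tool goes at most 41.7 mm and 7.16 degrees, less where a joint would pass 70% of its speed; a pose out of reach is approached as far as the arm can. A call is refused whole if a number of a shift passes 4.17 or a number of a turn 0.125, either way. A call with a gripper value outside its range is refused whole. OPENING is the opening, from -1 (shut) to 1 (fully open), set as the call begins (- or left out, the last holds). The fingers move at their own pace and stop on an object; FORCE is the grip in N (left out, the last holds). Time passes only in rows, so rows that do not move let the fingers close, or fill a call up. It gives the time, the measured TCP pose, the force, the opening and the grip force at its end, in the units of the state.
- get_state(): the state, without advancing time (a new reading comes with each control period).
- eyes.read_camera(name): name is "scene" or "top"; returns the picture (420x560x3 uint8, red, green, blue); there is no depth.
- eyes.camera_info(name): a dict with "fovy" (degrees; the focal length in pixels is half the picture's height over the tangent of half this angle, whatever the lens; pixels are square), "cx", "cy" (the principal point, pixels), "D" ([k1, k2, p1, p2, k3] as OpenCV has them; the pictures are not rectified), "xyz" and "orientation" of the camera in the world. Camera axes: x right, y down, z forward; pixel columns grow to the right and rows downward; lengths in m; the calibration is good to about 2 mm. A picture is of the moment at which its call begins. camera_info takes no time and is no camera call.
- env.hand_in(): hands the job in; it is judged then, once.
The state is a dict: "clock": time; "joint_pos": joint angles; "qvel": joint speeds; "tau": joint torques, N m; "tcp_pos": TCP position; "orientation": TCP orientation; "wrist_force": force on the tool from outside, world axes, zero at the start; "ft_torque": the same for the moment, N m; "finger_gap": finger opening in m; "grip_force": force on a finger pad.
Only numpy, scipy, OpenCV 4.12 (cv2) and the standard library are available. Lean on these libraries where they do the work, as an engineer would, in place of code of your own. Each camera call takes 0.05 s, during which the arm holds its last target. There are 200 camera calls.

## Working session

There is one attempt and no reset: what is moved stays moved. The work goes in short steps, Python scripts to look and compute and a shell command to move; the robot and the scene stay as the last step left them, time stands still between calls to the robot, and variables do not carry over. Pictures are saved under pics/ and viewed, at most 10 in all, crops included, and the job is handed in when it is done.

```bash
mkdir -p pics; ls; python3 - <<'E'
from workcell import get_state, eyes, env
import cv2
for n in ("scene","top"):
    im=eyes.read_camera(n); cv2.imwrite(f"pics/{n}0.png",im[:,:,::-1]); print(n,eyes.camera_info(n))
s=get_state(); print(s)
E
```

```text
pics
scene {'fovy': 55.87207220607596, 'cx': 273.80858681520584, 'cy': 207.34398134994615, 'D': array([-0.09928959,  0.        ,  0.        ,  0.        ,  0.        ]), 'xyz': array([0.97112031, 0.50752212, 0.72212   ]), 'orientation': array([-0.1545745 ,  0.36399622,  0.85113025, -0.34524017])}
top {'fovy': 54.02777748168938, 'cx': 279.435153586513, 'cy': 204.5789971777569, 'D': array([-0.04618129,  0.        ,  0.        ,  0.        ,  0.        ]), 'xyz': array([0.36210279, 0.07430062, 0.79027288]), 'orientation': array([ 0.06216778, -0.69960293,  0.70849708, -0.06872262])}
{'clock': 0.1, 'joint_pos': array([-1.47362402e+00,  3.13935457e-01,  4.51277624e-02,  1.30358640e+00,
       -1.04452835e-05,  1.43121717e+00]), 'qvel': array([-0.00060963, -0.00091869,  0.00188327,  0.00186761, -0.00126579,
        0.00081027]), 'tau': array([ 1.54745245e-03, -4.81726348e+01,  2.99244529e+01,  1.27762451e-02,
       -2.45660649e-04, -1.04768128e-05]), 'tcp_pos': array([ 0.1348226 , -0.55854356,  0.24150662]), 'orientation': array([-7.98814679e-04,  9.93001454e-01,  1.18099427e-01,  1.17163332e-05]), 'wrist_force': array([ 0.551646  , -0.45584058, -0.22341315]), 'ft_torque': array([-0.03530364, -0.00057685, -0.00460595]), 'grip_force': 0.0, 'finger_gap': 0.08548322418052537}
```

View pics/scene0.png

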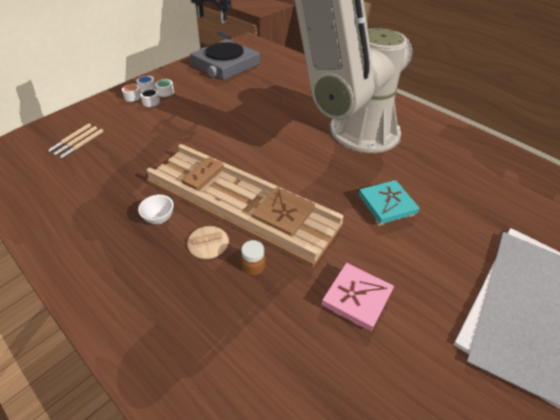

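View pics/top0.png

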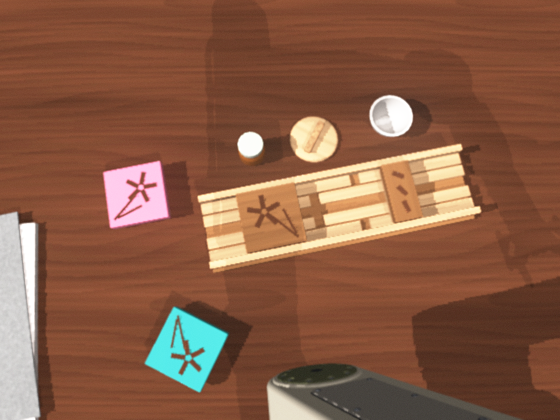

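Scene view: brown square block at (285,210), half block (203,173), pink (358,296), turquoise (389,201). Top view: candidates are the brown square block (270,218), pink (136,194), turquoise (187,349) and half block (401,191). I choose the brown square one on the bed at (270,218) and check it in a close crop.

```bash
cat > h.py <<'E'
import numpy as np, cv2
from scipy.spatial.transform import Rotation as R
from workcell import eyes
def cam(n):
    c=eyes.camera_info(n); f=210/np.tan(np.radians(c["fovy"]/2))
    K=np.array([[f,0,c["cx"]],[0,f,c["cy"]],[0,0,1]]); q=c["orientation"]
    return K,np.array(c["D"]),R.from_quat([q[1],q[2],q[3],q[0]]).as_matrix(),np.array(c["xyz"])
def unproj(n,px,z):
    K,D,r,t=cam(n); u=cv2.undistortPoints(np.array(px,float).reshape(-1,1,2),K,D).reshape(-1,2)
    d=np.c_[u,np.ones(len(u))]@r.T; return t+d*((z-t[2])/d[:,2])[:,None]
def proj(n,P):
    K,D,r,t=cam(n); rv=cv2.Rodrigues(r.T)[0]
    return cv2.projectPoints(np.array(P,float).reshape(-1,1,3),rv,-r.T@t,K,D)[0].reshape(-1,2)
E
python3 - <<'E'
from h import *
print(unproj("top",[[199,197],[461,148],[480,210],[212,267]],.046))
print(unproj("top",[[236,192],[296,184],[306,241],[246,252]],.058))
im=cv2.imread("pics/top0.png")[130:290,185:345]
cv2.imwrite("pics/c1.png",cv2.resize(im,None,fx=3.7,fy=3.7,interpolation=cv2.INTER_CUBIC))
E
```

```text
[[ 0.51761946  0.21465241  0.046     ]
 [ 0.60767465 -0.28254084  0.046     ]
 [ 0.48692686 -0.30691345  0.046     ]
 [ 0.38943113  0.18861137  0.046     ]]
[[0.52359294 0.14523802 0.058     ]
 [0.53727019 0.03578279 0.058     ]
 [0.43281892 0.02012305 0.058     ]
 [0.41464128 0.12691309 0.058     ]]
```

View pics/c1.png

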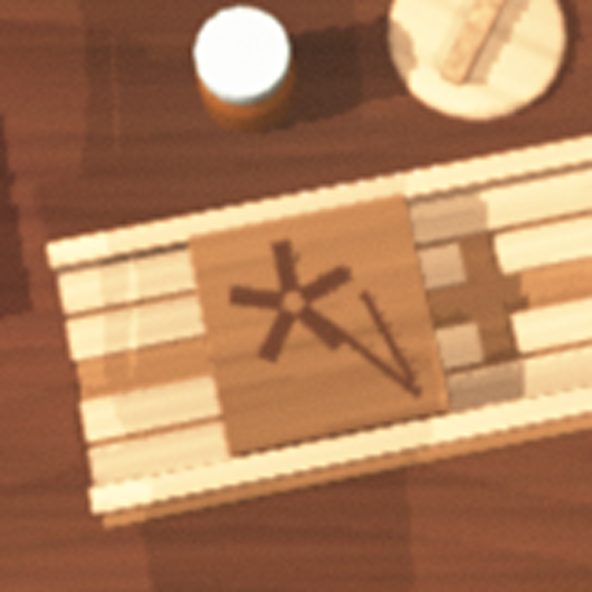

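The crop shows the brown, flower-carved block with natural wood colour, lying between the guide walls with one strip pair visible at its left. Its corners are near (236,194), (295,183), (306,240) and (247,253), so it is the right one. Next is a joint fit of bed and block.

```bash
python3 - <<'E'
from h import *
from scipy.optimize import least_squares
bc=np.array([[198,196.2],[461,148],[480,210],[209.9,268.4]]); kc=np.array([[236.4,194.3],[295.3,183.2],[305.8,240.3],[247.2,253]])
def pts(p):
    x,y,a,s=p; r=np.array([[np.cos(a),-np.sin(a)],[np.sin(a),np.cos(a)]])
    B=np.array([[68,255],[68,-255],[-68,-255],[-68,255]])/1e3; k=np.array([[55,55],[55,-55],[-55,-55],[-55,55]])/1e3+[0,s]
    return np.r_[np.c_[B@r.T+[x,y],np.full(4,.046)],np.c_[k@r.T+[x,y],np.full(4,.058)]]
f=lambda p:(proj("top",pts(p))-np.r_[bc,kc]).ravel()
o=least_squares(f,[.5,-.047,.187,.13],loss="soft_l1"); x,y,a,s=o.x
print(o.x,np.degrees(a)); print(f(o.x).round(1).reshape(-1,2))
ps=proj("scene",pts(o.x)); im=cv2.imread("pics/scene0.png")
for q in ps: cv2.circle(im,tuple(int(v) for v in q.round()),2,(0,0,255),-1)
cv2.imwrite("pics/c2.png",cv2.resize(im[130:270,130:360],None,fx=3.4,fy=3.4))
for d in (.215,.055+s+.011,.055+.011): print(d,x-d*np.sin(a),y+d*np.cos(a))
E
```

```text
[ 0.50058089 -0.04537354  0.1876123   0.12892707] 10.749392784666458
[[-0.7 -0.4]
 [-0.  -3.6]
 [ 1.2  3. ]
 [-0.1  0.4]
 [-0.6 -0.5]
 [-0.3 -1.1]
 [ 2.   0.7]
 [-0.2  0.3]]
0.215 0.4604804585782909 0.16585372130026577
0.19492707455928782 0.46422433264813523 0.1461330280391875
0.066 0.4882709885662811 0.01946831750949634
```

View pics/c2.png

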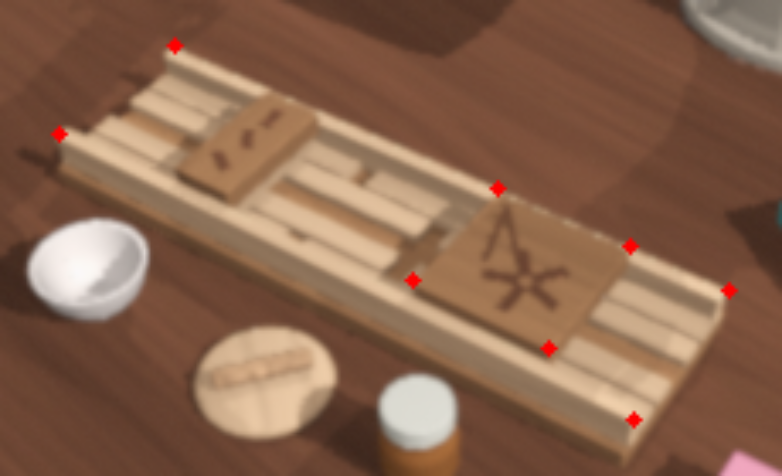

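```bash
for i in 1 2; do :; done; python3 -m inch '[0,0,0,-0.12,0,0,0,-0.12,0,0,0,-0.12,0,0,0,-0.12,0,0,0,-0.12]' -1 20; python3 -m inch '[0,0,0,-0.12,0,0,0,-0.12,0,0,0,-0.12,0,0,0,-0.12,0,0,0,-0.12]'
```

```text
clock: 0.52
tcp_pos: [0.1348, -0.5587, 0.2418]
orientation: [-0.001, 0.913, 0.409, 0.0]
wrist_force: [0.3, -0.4, 0.3]
finger_gap: 0.0257
grip_force: 0.0
clock: 0.93
tcp_pos: [0.1348, -0.5587, 0.2418]
orientation: [-0.0, 0.751, 0.66, 0.0]
wrist_force: [0.5, -0.3, -1.0]
finger_gap: 0.0001
grip_force: 0.0
```

The projected corners (red) sit on the block's and walls' corners in the scene view, so the fit holds in both cameras to 2-3 mm.

```bash
python3 -m inch '[0,0,0,-0.106,0,0,0,-0.106,0,0,0,-0.105,0,0,0,0,2.5,3.3,0,0]'; python3 -m inch '[2.5,3.3,0,0,2.5,3.3,0,0,2.5,3.3,0,0,2.5,3.3,0,0,2.5,3.3,0,0]'; python3 -m inch '[3.2,1.6,0,0,3.2,1.6,0,0,3.2,1.6,0,0,3.2,1.6,0,0,3.2,1.6,0,0]'; python3 -m inch '[3.2,1.6,0,0,3.2,1.6,0,0,3.2,1.6,0,0,3.2,1.6,0,0,3.2,1.6,0,0]'; python3 -m inch '[3.2,1.6,0,0,3.2,1.6,0,0,3.2,1.6,0,0,3.2,1.6,0,0,3.2,1.6,0,0]';python3 -m inch '[3.0,1.6,0,0,0,0,0,0,0,0,0,0,0,0,0,0,0,0,0,0]'
```

```text
clock: 1.35
tcp_pos: [0.1598, -0.5325, 0.2411]
orientation: [0.0, 0.643, 0.766, -0.001]
wrist_force: [1.8, -0.6, 1.0]
finger_gap: -0.0003
grip_force: 0.0
clock: 1.77
tcp_pos: [0.3031, -0.3737, 0.2421]
orientation: [-0.0, 0.641, 0.767, 0.0]
wrist_force: [0.4, -0.4, 0.1]
finger_gap: 0.0002
grip_force: 0.0
clock: 2.18
tcp_pos: [0.3518, -0.2018, 0.2421]
orientation: [-0.0, 0.641, 0.768, 0.0]
wrist_force: [-0.1, 0.8, 0.0]
finger_gap: -0.0001
grip_force: 0.0
clock: 2.6
tcp_pos: [0.4013, -0.0299, 0.2423]
orientation: [0.0, 0.641, 0.768, 0.0]
wrist_force: [0.6, -0.9, 0.1]
finger_gap: -0.0004
grip_force: 0.0
clock: 3.02
tcp_pos: [0.4509, 0.1421, 0.2422]
orientation: [0.0, 0.641, 0.768, -0.0]
wrist_force: [0.5, -0.5, -0.5]
finger_gap: 0.0
grip_force: 0.0
clock: 3.43
tcp_pos: [0.4607, 0.1718, 0.2421]
orientation: [-0.0, 0.64, 0.768, -0.0]
wrist_force: [-0.9, -0.2, -1.0]
finger_gap: -0.0003
grip_force: 0.0
```

```bash
python3 -m inch '[0,0,3.8,-0.006,0,0,3.8,0,0,0,3.8,0,0,0,3.8,0,0,0,3.5,0]'; python3 -m inch '[0,0,0.6,0,0,0,0,0,-0.5,0,0,0,-0.5,0,0,0,0,0,0,0]'; python3 - <<'E'
from h import *
im=eyes.read_camera("scene"); cv2.imwrite("pics/s1.png",cv2.resize(im[100:270,130:400,::-1],None,fx=2.9,fy=2.9))
E
```

```text
clock: 3.85
tcp_pos: [0.4607, 0.171, 0.0539]
orientation: [0.0, 0.639, 0.77, 0.0]
wrist_force: [0.8, 0.8, 0.2]
finger_gap: -0.0002
grip_force: 0.0
clock: 4.27
tcp_pos: [0.4654, 0.1621, 0.0517]
orientation: [0.002, 0.638, 0.77, 0.002]
wrist_force: [0.1, -0.4, 0.7]
finger_gap: -0.0001
grip_force: 0.0
```

View pics/s1.png

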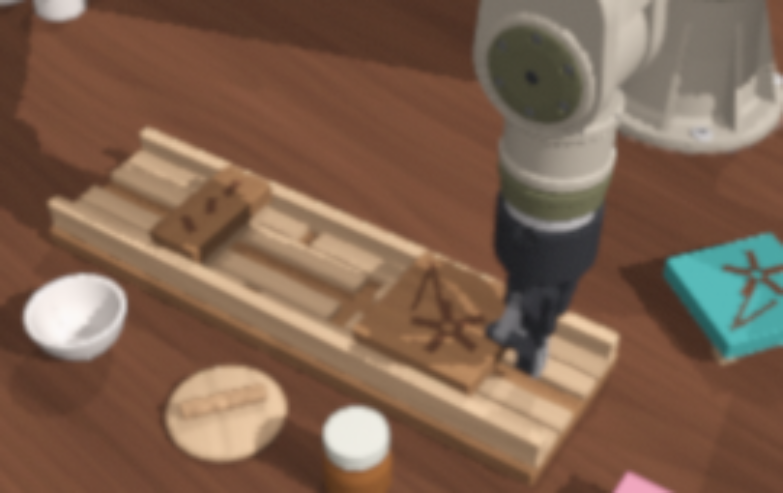

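The picture shows the shut fingers behind the block's outer end face, inside the walls, near crop pixel (535,370), with a small gap. The height is off by 3 mm, so I check the joints.

```bash
python3 - <<'E'
from h import *
from workcell import get_state
s=get_state(); print(s["joint_pos"].round(3),s["qvel"].round(3),s["tcp_pos"].round(4),s["orientation"].round(4),s["wrist_force"])
q=s["orientation"];print(R.from_quat([q[1],q[2],q[3],q[0]]).as_matrix().round(3))
E
python3 -m inch '[0,0,0,0,0,0,0,0,0,0,0,0,0,0,0,0,0,0,0,0]'
```

```text
[ 0.173  0.3   -0.477  0.79  -0.     1.556] [ 0.01   0.005 -0.011 -0.002  0.004  0.004] [0.4651 0.1624 0.0514] [0.0014 0.6377 0.7703 0.0015] [-0.0264821  -0.0915421   0.57250295]
[[-0.187  0.982  0.004]
 [ 0.982  0.187  0.001]
 [-0.     0.004 -1.   ]]
clock: 4.73
tcp_pos: [0.463, 0.1629, 0.0493]
orientation: [0.0, 0.637, 0.771, -0.0]
wrist_force: [0.2, 0.7, -0.4]
finger_gap: 0.0003
grip_force: 0.0
```

```bash
python3 -m inch '[-0.3,0,0,0,-0.3,0,0,0,-0.3,0,0,0,-0.3,0,0,0,-0.2,0,0,0]'; python3 -m inch '[-0.2,0,0,0,-0.2,0,0,0,-0.2,0,0,0,-0.2,0,0,0,-0.2,0,0,0]'; python3 -m inch '[-0.2,0,0,0,-0.2,0,0,0,-0.2,0,0,0,-0.2,0,0,0,-0.2,0,0,0]'
```

```text
clock: 5.15
tcp_pos: [0.4658, 0.1485, 0.0492]
orientation: [0.0, 0.637, 0.771, -0.0]
wrist_force: [-0.4, -0.8, -0.1]
finger_gap: 0.0
grip_force: 0.0
clock: 5.57
tcp_pos: [0.4675, 0.1392, 0.0492]
orientation: [-0.0, 0.637, 0.771, -0.0]
wrist_force: [-0.1, 1.5, -0.9]
finger_gap: 0.0002
grip_force: 1.2
clock: 5.98
tcp_pos: [0.4695, 0.1291, 0.0492]
orientation: [0.0, 0.637, 0.771, -0.0]
wrist_force: [0.0, 1.5, -1.2]
finger_gap: -0.0
grip_force: 1.0
```

```bash
for_=0; python3 -m inch '[-0.25,0,0,0,-0.25,0,0,0,-0.25,0,0,0,-0.25,0,0,0,-0.25,0,0,0]'; python3 -m inch '[-0.25,0,0,0,-0.25,0,0,0,-0.25,0,0,0,-0.25,0,0,0,-0.25,0,0,0]'; python3 -m inch '[-0.25,0,0,0,-0.25,0,0,0,-0.25,0,0,0,-0.25,0,0,0,-0.25,0,0,0]'; python3 -m inch '[-0.25,0,0,0,-0.25,0,0,0,-0.25,0,0,0,-0.25,0,0,0,-0.25,0,0,0]'; python3 -m inch '[-0.25,0,0,0,-0.25,0,0,0,-0.25,0,0,0,-0.25,0,0,0,-0.25,0,0,0]'; python3 -m inch '[-0.25,0,0,0,-0.25,0,0,0,-0.25,0,0,0,-0.25,0,0,0,-0.25,0,0,0]'; python3 - <<'E'
from h import *
im=eyes.read_camera("top"); cv2.imwrite("pics/t1.png",cv2.resize(im[130:290,185:485,::-1],None,fx=2.6,fy=2.6))
E
```

```text
clock: 6.4
tcp_pos: [0.4718, 0.1168, 0.0492]
orientation: [0.0, 0.637, 0.771, -0.0]
wrist_force: [-0.1, 1.7, -1.8]
finger_gap: 0.0002
grip_force: 0.9
clock: 6.82
tcp_pos: [0.4742, 0.1045, 0.0492]
orientation: [0.0, 0.637, 0.771, -0.0]
wrist_force: [-0.2, 1.3, -1.3]
finger_gap: 0.0001
grip_force: 0.8
clock: 7.23
tcp_pos: [0.4766, 0.0923, 0.0493]
orientation: [0.0, 0.637, 0.771, -0.0]
wrist_force: [-0.0, 1.0, -1.5]
finger_gap: -0.0
grip_force: 0.8
clock: 7.65
tcp_pos: [0.4789, 0.08, 0.0493]
orientation: [0.0, 0.637, 0.771, -0.0]
wrist_force: [0.7, 1.7, -2.1]
finger_gap: -0.0005
grip_force: 0.8
clock: 8.07
tcp_pos: [0.4813, 0.0677, 0.0493]
orientation: [0.0, 0.637, 0.771, -0.0]
wrist_force: [0.4, 1.3, -0.9]
finger_gap: -0.0002
grip_force: 0.8
clock: 8.48
tcp_pos: [0.4836, 0.0554, 0.0493]
orientation: [0.0, 0.637, 0.771, -0.0]
wrist_force: [-0.5, 1.4, -0.7]
finger_gap: -0.0003
grip_force: 0.8
```

View pics/t1.png

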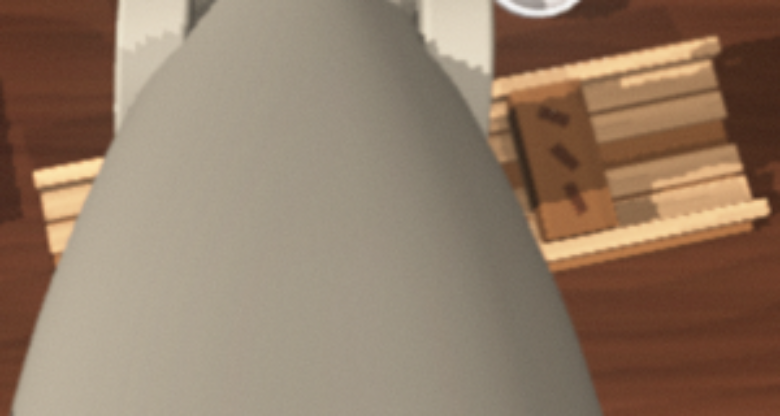

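The arm hides the block in the top view; only the half block at (565,160) shows, and it has not moved. About 36 mm remain, so I continue slower.

```bash
python3 -m inch '[-0.2,0,0,0,-0.2,0,0,0,-0.2,0,0,0,-0.2,0,0,0,-0.2,0,0,0]'; python3 -m inch '[-0.2,0,0,0,-0.2,0,0,0,-0.2,0,0,0,-0.2,0,0,0,-0.2,0,0,0]'; python3 -m inch '[-0.1,0,0,0,-0.1,0,0,0,-0.1,0,0,0,-0.1,0,0,0,-0.1,0,0,0]'; python3 -m inch '[-0.1,0,0,0,-0.1,0,0,0,-0.1,0,0,0,-0.1,0,0,0,-0.1,0,0,0]'
```

```text
clock: 8.95
tcp_pos: [0.4855, 0.0458, 0.0493]
orientation: [0.0, 0.637, 0.771, 0.0]
wrist_force: [0.1, 0.9, -1.3]
finger_gap: 0.0003
grip_force: 1.1
clock: 9.37
tcp_pos: [0.4874, 0.0359, 0.0493]
orientation: [0.0, 0.637, 0.771, 0.0]
wrist_force: [-0.6, 2.6, -0.2]
finger_gap: -0.0001
grip_force: 1.3
clock: 9.78
tcp_pos: [0.4883, 0.0311, 0.0493]
orientation: [-0.0, 0.637, 0.771, 0.0]
wrist_force: [-0.2, 2.2, 0.2]
finger_gap: -0.0001
grip_force: 1.4
clock: 10.2
tcp_pos: [0.4892, 0.0262, 0.0493]
orientation: [0.0, 0.637, 0.771, 0.0]
wrist_force: [-0.3, 3.4, 0.6]
finger_gap: 0.0003
grip_force: 1.5
```

```bash
python3 -m inch '[-0.08,0,0,0,-0.08,0,0,0,-0.08,0,0,0,-0.08,0,0,0,0,0,0,0]'
```

```text
clock: 10.62
tcp_pos: [0.4899, 0.0229, 0.0492]
orientation: [0.0, 0.637, 0.771, -0.0]
wrist_force: [-0.7, 3.5, 0.9]
finger_gap: 0.0002
grip_force: 1.1
```

```bash
python3 -m inch '[-0.06,0,0,0,-0.06,0,0,0,-0.06,0,0,0,0,0,0,0,0,0,0,0]'
```

```text
clock: 11.03
tcp_pos: [0.4901, 0.0213, 0.0493]
orientation: [0.0, 0.637, 0.771, -0.0]
wrist_force: [-0.2, 2.4, -0.9]
finger_gap: -0.0003
grip_force: 1.1
```

```bash
python3 -m inch '[-0.06,0,0,0,-0.06,0,0,0,-0.06,0,0,0,0,0,0,0,0,0,0,0]'
```

```text
clock: 11.45
tcp_pos: [0.4905, 0.0194, 0.0492]
orientation: [0.0, 0.637, 0.771, -0.0]
wrist_force: [0.5, 1.3, 0.5]
finger_gap: 0.0002
grip_force: 1.0
```

```bash
python3 -m inch '[-0.06,0,0,0,-0.06,0,0,0,-0.06,0,0,0,0,0,0,0,0,0,0,0]'
```

```text
clock: 11.87
tcp_pos: [0.4908, 0.0176, 0.0492]
orientation: [0.0, 0.637, 0.771, -0.0]
wrist_force: [-0.9, 1.5, 0.5]
finger_gap: 0.0003
grip_force: 0.9
```

```bash
python3 - <<'E'
from h import *
im=eyes.read_camera("scene"); cv2.imwrite("pics/s2.png",cv2.resize(im[120:270,130:360,::-1],None,fx=3.4,fy=3.4,interpolation=cv2.INTER_CUBIC))
E
```

```text
(no output)
```

View pics/s2.png

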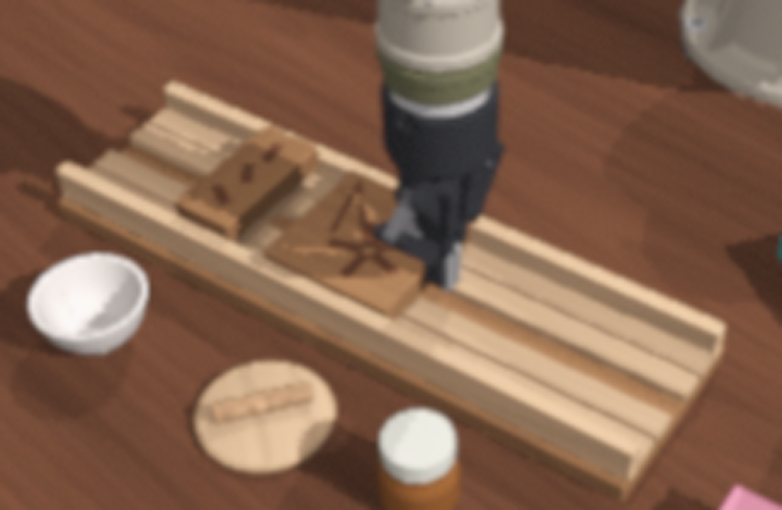

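The block still shows its end face above the near wall at (405,300), so it has not dropped yet. I keep creeping.

```bash
python3 -m inch '[-0.06,0,0,0,-0.06,0,0,0,-0.06,0,0,0,0,0,0,0,0,0,0,0]'
```

```text
clock: 12.33
tcp_pos: [0.4908, 0.0174, 0.0493]
orientation: [-0.001, 0.637, 0.771, 0.001]
wrist_force: [-0.5, 8.3, 0.3]
finger_gap: 0.0001
grip_force: 3.8
```

```bash
python3 -m inch '[-0.05,0,0,0,-0.05,0,0,0,-0.05,0,0,0,0,0,0,0,0,0,0,0]'
```

```text
clock: 12.75
tcp_pos: [0.4908, 0.0173, 0.0493]
orientation: [-0.002, 0.636, 0.771, 0.002]
wrist_force: [-1.1, 12.2, 3.6]
finger_gap: 0.0001
grip_force: 6.3
```

It has stopped dead at 8-12 N, so I back off, rise and look.

```bash
python3 -m inch '[0.3,0,0,0,0.5,0,0,0,1,0,0,0,2,0,0,0,3,0,0,0]'; python3 -m inch '[0,0,-4,0,0,0,-4,0,0,0,-4,0,3,0,-2.5,0,3.5,0,-2,0]'; python3 -m inch '[4,0,0,0,4,0,0,0,4,0,0,0,4,0,0,0,0,0,0,0]'; python3 - <<'E'
from h import *
a=eyes.read_camera("scene")[120:270,130:360,::-1]; b=eyes.read_camera("top")[130:280,250:480,::-1]
cv2.imwrite("pics/e.png",cv2.resize(np.vstack([a,b]),None,fx=2,fy=2,interpolation=cv2.INTER_CUBIC)); cv2.imwrite("pics/topf.png",b)
x,y,al,_=0.50058089,-0.04537354,0.1876123,0
r=np.array([[np.cos(al),-np.sin(al)],[np.sin(al),np.cos(al)]])
k=np.array([[55,55],[55,-55],[-55,-55],[-55,55]])/1e3@r.T+[x,y]
for n,o in(("scene",[130,120]),("top",[250,130])):
  for z in(.05,.058): print(n,z,((proj(n,np.c_[k,np.full(4,z)])-o)*2).round().tolist())
E
```

```text
clock: 13.17
tcp_pos: [0.4795, 0.0807, 0.0494]
orientation: [0.001, 0.639, 0.77, -0.0]
wrist_force: [-0.4, -0.7, 0.3]
finger_gap: 0.0
grip_force: 0.0
clock: 13.58
tcp_pos: [0.468, 0.1449, 0.2176]
orientation: [0.002, 0.639, 0.769, 0.001]
wrist_force: [2.0, 1.8, -0.6]
finger_gap: -0.0001
grip_force: 0.0
clock: 14.0
tcp_pos: [0.4347, 0.3083, 0.2143]
orientation: [-0.0, 0.635, 0.773, 0.001]
wrist_force: [0.5, -1.0, 0.5]
finger_gap: -0.0002
grip_force: 0.0
scene 0.05 [[229.0, 182.0], [156.0, 147.0], [209.0, 99.0], [280.0, 130.0]]
scene 0.058 [[228.0, 178.0], [155.0, 142.0], [209.0, 94.0], [280.0, 125.0]]
top 0.05 [[110.0, 102.0], [225.0, 80.0], [253.0, 195.0], [135.0, 219.0]]
top 0.058 [[110.0, 100.0], [227.0, 77.0], [255.0, 193.0], [136.0, 218.0]]
```

View pics/e.png

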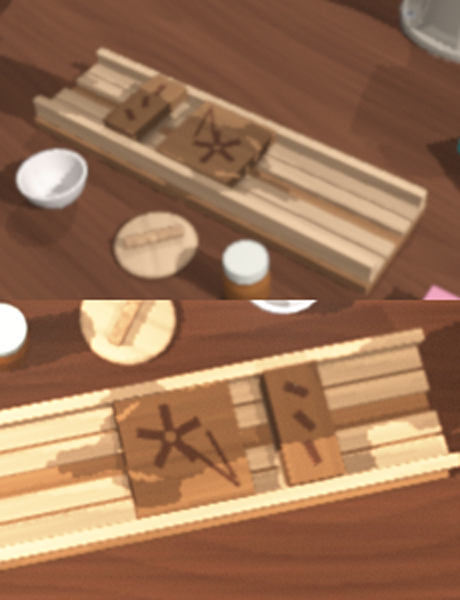

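The block stands at the middle, with top-view corners (113,102), (253,190) and (137,217) matching the predicted seat. The half block is in place. I zoom in on the height.

```bash
python3 - <<'E'
from h import *
a=np.ascontiguousarray(eyes.read_camera("scene")[:,:,::-1]); b=a.copy()
x,y,al=0.50058089,-0.04537354,0.1876123
r=np.array([[np.cos(al),-np.sin(al)],[np.sin(al),np.cos(al)]])
k=np.array([[55,55],[55,-55],[-55,-55],[-55,55]])/1e3@r.T+[x,y]
o=np.array([195,160]);S=8
c=cv2.resize(a[160:225,195:285],None,fx=S,fy=S,interpolation=cv2.INTER_CUBIC)[:590]
for z,col in((.05,(0,255,0)),(.058,(0,0,255))):
    p=((proj("scene",np.c_[k,np.full(4,z)])-o+.5)*S).round().astype(np.int32); cv2.polylines(c,[p],True,col,1)
cv2.imwrite("pics/z.png",c)
E
```

```text
(no output)
```

View pics/z.png

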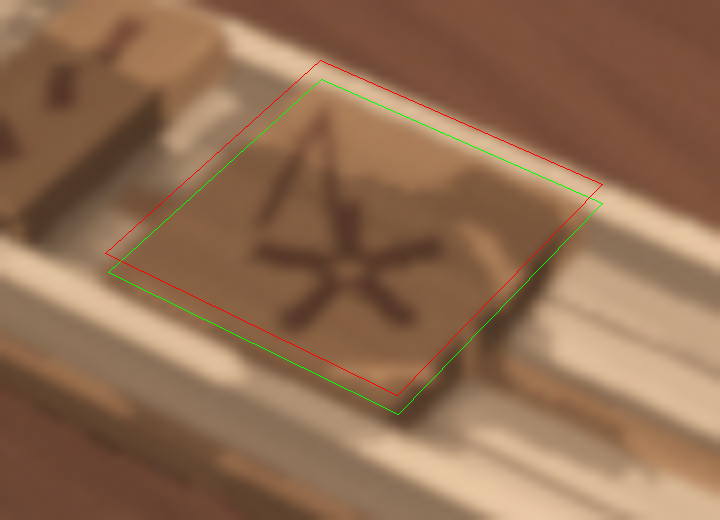

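```bash
python3 - <<'E'
from h import *
x,y,al=0.50058089,-0.04537354,0.1876123
r=np.array([[np.cos(al),-np.sin(al)],[np.sin(al),np.cos(al)]])
def bed(n,p,z): return ((unproj(n,[p],z)[0,:2]-[x,y])@r*1e3).round(1)
for nm,n,p0,p1 in(("flower","scene",(284.4,213.5),(237.9,193.)),("tip","scene",(278.5,190.9),(235.1,173.9)),("flower","top",(264.2,211.6),(335.5,198.5))):
    print(nm,n,"start",bed(n,p0,.058),"now@58",bed(n,p1,.058),"now@50",bed(n,p1,.05))
E
```

```text
flower scene start [ 16.1 141.7] now@58 [19.6 10.9] now@50 [13.   5.6]
tip scene start [-41.1  89.5] now@58 [-33.8 -37.2] now@50 [-41.  -43.2]
flower top start [ 12.5 139.7] now@58 [10.5  8.1] now@50 [11.9  6.6]
```

```bash
python3 - <<'E'
from h import *
x,y,al=0.50058089,-0.04537354,0.1876123
r=np.array([[np.cos(al),-np.sin(al)],[np.sin(al),np.cos(al)]])
g=np.stack(np.meshgrid(np.linspace(-48,48,97),np.linspace(-48,48,97)),-1).reshape(-1,2)/1e3
def patch(n,im,s,z):
    p=proj(n,np.c_[(g+[0,s])@r.T+[x,y],np.full(len(g),z)]).astype(np.float32).reshape(97,97,2)
    P=np.log(cv2.remap(im,p,None,cv2.INTER_CUBIC).astype(np.float32).clip(1)); P=P-cv2.GaussianBlur(P,(0,0),8)
    return P
S=np.arange(-10,5,.5); Z=np.arange(.044,.0641,.001)
tot=0
for n in("scene","top"):
    a=patch(n,cv2.imread(f"pics/{n}0.png",0),.129,.058); im=cv2.cvtColor(eyes.read_camera(n),cv2.COLOR_RGB2GRAY)
    C=np.array([[np.corrcoef(a.ravel(),patch(n,im,s/1e3,z).ravel())[0,1] for z in Z] for s in S]); tot=tot+C
    i,j=np.unravel_index(C.argmax(),C.shape); print(n,C.max().round(3),S[i],Z[j].round(3), "best by z",[(int(round(1e3*Z[k])),round(C[:,k].max(),3)) for k in (3,6,9,14,17)])
i,j=np.unravel_index(tot.argmax(),tot.shape); print(tot.max(),S[i],Z[j])
E
```

```text
scene 0.898 -4.0 0.05 best by z [(47, np.float64(0.787)), (50, np.float64(0.898)), (53, np.float64(0.759)), (58, np.float64(0.273)), (61, np.float64(0.063))]
top 0.903 -4.0 0.049 best by z [(47, np.float64(0.899)), (50, np.float64(0.902)), (53, np.float64(0.886)), (58, np.float64(0.828)), (61, np.float64(0.772))]
1.800607608522681 -4.0 0.05
```

Both cameras agree that the top face is at 50 mm, so the block is seated, level and free of the gripper.

```bash
python3 -c "
from workcell import env
print(env.hand_in())"
```

```text
the job is handed in; nothing more can be done
None
```

The square block dropped into its notches at the middle of the bed: both cameras put its top at 50 mm, the seated height. The gripper was clear of it when I handed the job in at about 14 s, and the half block and the things around the bed looked unmoved.

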